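# Caliper out from under the hood

### The arm

A 6-joint arm with a two-finger parallel gripper is mounted at the origin on a cart in front of the work surface, level with it; the furniture and walls round the work are solid. World frame = base frame: x ahead of the robot, y to its left, z up, the work surface at z = 0. Lengths are in m, angles in rad, forces in N, time in s.
With the tool pointing down it reaches from about 0.375 to 0.975 m from the base axis. Payload 3.8 kg.
Tool frame: the origin (TCP) lies at the very end of the fingers, on their centre line; the grasp point (between the pads) lies bot.hold_point_z behind it (bot.hold_point_z is the distance from the TCP to the grasp point, in m); z points along the fingers, y is the line along which they close (so a half turn about z gives the same grasp; the last joint's range is limited). The gripper opens to 85 mm and grips with 20 to 120 N. Pads are 22 mm wide; open, the fingers measure 114 mm over their backs; the gripper's body (76 mm by 85 mm) begins 54 mm behind the grasp point. The pads swing forward as they close: fully open they stand 13 mm farther back than shut.
Start: joints at [-1.221, 0.264, 1.604, -0, 1.274, -0.037], TCP at [0.255, -0.625, 0.231] pointing down, gripper open.
Joint ranges: [-2.63, 2.63], [-0.94, 2.18], [0.31, 2.57], [-1.31, 4.45], [0, 2.66], [-2.55, 2.55]. Speed limits (rad/s): [2.57, 2.57, 3.14, 3.14, 3.14, 3.14].

### API

Orientations are given as a rotation vector (axis times angle).
In Python, from workcell import bot, camrig, job gives the robot as it stands (bot), with the cameras (camrig) and the job (job).
- The arm moves only by the shell command python3 jog.py 'ROWS' [OPENING] [FORCE]. ROWS is a JSON list of rows, 1 to 5 of them, each an object with the fields d (a list: dx, dy, dz in m), yaw (a turn about the tool's z in rad); a field left out counts as zero; each row shifts and turns the commanded pose from where the row before left it, along the tool's axes as they then stand; what a row does not reach is not made up. A row lasts 1/8 s, in which the tool goes at most 0.0625 m and 0.188 rad, less where a joint would pass 70% of its speed; a pose out of reach is approached as far as the arm can. OPENING is the opening from 0.0 (shut) to 1.0 (fully open), set as the command begins (- or left out keeps the last). The fingers move at their own pace and stop on an object; FORCE is the grip in N (left out, the last holds). Time passes only in rows, so rows that do not move let the fingers close. It prints the time, the measured TCP pose, the force, the opening and the grip force at its end. Input that does not fit is refused with a message, and nothing moves.
- bot.read_state(): the state, without advancing time (a new reading comes with each control period).
- camrig.read_camera(name): name is "scene" or "side" or "wrist"; returns the picture (384x512x3 uint8, red, green, blue); there is no depth.
- camrig.camera_info(name): a dict with "intrinsics" (3x3 intrinsics, pixels), "extrinsics" (4x4, takes a point from camera to world coordinates). Camera axes: x right, y down, z forward; pixel columns grow to the right and rows downward; lengths in m; the calibration is good to about 2 mm. A picture is of the moment at which its call begins: read the wrist's pose just before it. camera_info takes no time and is no camera call; for the wrist camera it gives the pose at the moment of the call.
- job.finish_job(): hands the job in; it is judged then, once.
The state is a dict: "time": time; "q": joint angles; "joint_vel": joint speeds; "joint_torque": joint torques, N m; "tool_pos": TCP position; "tcp_rot": TCP orientation; "wrist_force": force on the tool from outside, world axes, zero at the start; "torque": the same for the moment, N m; "width": opening from 0.0 (shut) to 1.0 (fully open); "grip_force": force on a finger pad.
Only numpy, scipy, OpenCV 4.12 (cv2) and the standard library are available. Lean on these libraries where they do the work, as an engineer would, in place of code of your own. Each camera call takes 0.05 s, during which the arm holds its last target. There are 200 camera calls.

### The job

Take the caliper out of the hooded instrument box: it is longer than the opening, so lift its jaw end, tilt it up over the tall back wall and draw its tail out from under the fixed hood. It is a precision instrument: grip it lightly and do not press, knock or wedge it against the box, and leave the bush, sleeve and ring where they stand. Finish still holding it, level with its display side up, at rest in the air about a hand's breadth above the box.

Things in the scene. Friction and masses are not known exactly. Their poses are not given: they have to be found in the camera images.
- box: Fixed sheet-metal box, 256 x 126 mm, inside 250 x 120, walls 3, floor 8 thick. Origin: underside centre, z up, +x to the tall back wall, away from the robot (yaw -0.55 to 0.28). Side and front walls 55 mm high, back wall 80, sides 81 over the 30 mm next to it. A fixed flat hood covers x below -0.050 (75 mm nearest the robot), full width, underside at 52 mm, top 55. Opening: 175 x 120 mm.
- hood_edge (a point): middle of the hood's free edge, at its underside (box frame x = -0.050, y = 0, z = 0.052); its axes are the box's
- caliper: Caliper 236 mm long, 0.17 kg, flat on box floor, tail under the hood. Origin: bottom centre; z up (display), +y to the jaws (toward the back wall). Grip the black body across its 36 mm: x -5..31, y 16..88, z 0..13 mm; balances near y 40. Beam: x 3..19, z 4..7, full length. Jaws: x -37..37, y 98..118, z 4..7. Does not slide open. Grip at most 40 N per finger.
- jaw_end (a point): middle of the caliper's jaw end: caliper frame (0, 0.117, 0.0055)
- tail_end (a point): tail tip of the caliper's beam: caliper frame (0.011, -0.117, 0.0055)
- sleeve_tall: bystander: upright steel sleeve, 35 mm across, 62 mm high; origin bottom centre
- brass_bush: bystander: flanged brass bush, 42 mm across, 26 mm high; origin bottom centre
- ring_big: bystander: flat steel ring, 66 mm across, 20 mm high; origin bottom centre

How it is judged:
On the way:
1. the caliper is tilted up through the opening, its jaw end higher than the back wall, while its tail is still under the hood (height (world z) of jaw_end above 0.08 m and angle between caliper's own z axis and vertical above 0.12 rad and x of tail_end in the frame of hood_edge below 0 m and z of tail_end in the frame of hood_edge below 0 m), for 0.1 s.
At the end, for the whole second after the job is handed in: The caliper is held in the fingers, level within 0.2 rad with its display side up, both ends more than 0.115 m above the worktop (35 mm above the back wall), its middle within 0.25 m of the box's middle seen from above, touching nothing but the gripper, moving slower than 0.03 m/s (height (world z) of each of jaw_end, tail_end above 0.115 m and angle between caliper's own z axis and vertical below 0.2 rad and contact force between the fingers and caliper above 1 N and contact force between caliper and box below 0.2 N and linear speed of caliper below 0.03 m/s and horizontal distance between caliper and box below 0.25 m); the arm keeps its last pose, push and grip.
It fails at once if the caliper is pressed, knocked or wedged against the box with more than 30 N (contact force between caliper and box above 30 N).
It fails at once if the fingers squeeze the caliper hard (sum over both fingers above 130 N) (contact force between the fingers and caliper above 130 N).
It fails at once if a bystander is moved by more than 20 mm (distance of any of sleeve_tall, brass_bush, ring_big from where it was at the start of the episode above 0.02 m).
It also fails if it takes over 35 s, if anything falls off the work surface, if the arm or the gripper's body presses on something with over 40 N, if the wrist force passes 120 N, or if a joint passes its speed limit or range.

## Working session

There is one attempt and no reset: what is moved stays moved. The work goes in short steps, Python scripts to look and compute and a shell command to move; the robot and the scene stay as the last step left them, time stands still between calls to the robot, and variables do not carry over. Pictures are saved under pics/ and viewed, at most 12 in all, crops included, and the job is handed in when it is done.

```bash
ls; mkdir -p pics
python3 - <<'E'
from workcell import bot, camrig, job
import cv2,numpy as np
s=bot.read_state();print(s['time'],s['tool_pos'],s['tcp_rot'],s['width'],bot.hold_point_z)
for n in("scene","side","wrist"):
    i=camrig.camera_info(n);print(n,np.round(i["intrinsics"],1).tolist(),np.round(i["extrinsics"],3).tolist())
    im=camrig.read_camera(n);cv2.imwrite(f"pics/{n}0.png",im[:,:,::-1])
E
```

```text
jog.py
pics
workcell.py
0.0 [ 0.25436902 -0.62444005  0.22993084] [-3.08081784e+00 -6.03366385e-01  5.74744362e-04] 1.0012382349092888 0.0187
scene [[450.3, 0.0, 250.3], [0.0, 450.3, 199.7], [0.0, 0.0, 1.0]] [[0.557, -0.401, 0.727, -0.224], [-0.83, -0.289, 0.476, -0.597], [0.019, -0.869, -0.494, 0.593], [0.0, 0.0, 0.0, 1.0]]
side [[407.8, 0.0, 259.8], [0.0, 407.8, 191.5], [0.0, 0.0, 1.0]] [[-0.984, -0.076, 0.161, 0.423], [-0.177, 0.482, -0.858, 0.747], [-0.012, -0.873, -0.488, 0.523], [0.0, 0.0, 0.0, 1.0]]
wrist [[301.4, 0.0, 256.2], [0.0, 301.4, 191.9], [0.0, 0.0, 1.0]] [[0.377, -0.884, -0.276, 0.324], [-0.926, -0.361, -0.109, -0.597], [-0.003, 0.297, -0.955, 0.372], [0.0, 0.0, 0.0, 1.0]]
```

View pics/scene0.png

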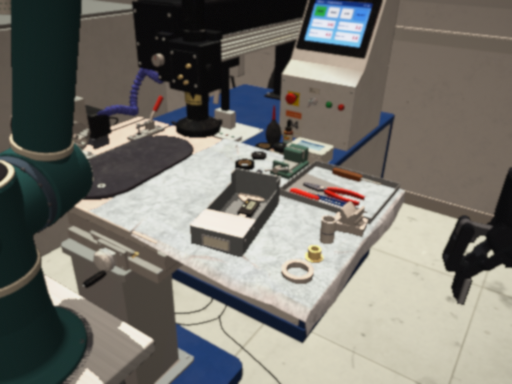

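View pics/side0.png

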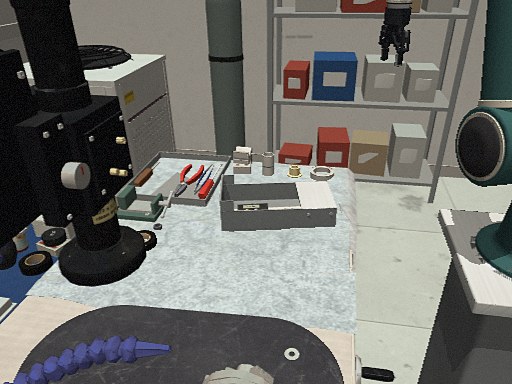

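The scene view shows the box at about (237,210), with the hood nearest the robot, the caliper at about (248,205), and the ring (297,271), bush (314,254) and sleeve (327,229) to its right. The side view shows the box at (278,205), the caliper body at (250,206) and the hood at (315,193).

```bash
cat > h.py <<'E'
from workcell import bot, camrig, job
import numpy as np
from scipy.spatial.transform import Rotation as R
def ray(n,uv,info=None):
    i=info or camrig.camera_info(n);K=np.array(i["intrinsics"]);E=np.array(i["extrinsics"])
    d=E[:3,:3]@np.linalg.solve(K,[*uv,1.]);return E[:3,3],d
def atz(n,uv,z,info=None):
    o,d=ray(n,uv,info);return o+d*(z-o[2])/d[2]
def tri(rays):
    A=np.zeros((3,3));b=np.zeros(3)
    for o,d in rays:
        d=d/np.linalg.norm(d);P=np.eye(3)-np.outer(d,d);A+=P;b+=P@o
    p=np.linalg.solve(A,b);return p,[np.linalg.norm((np.eye(3)-np.outer(d,d)/(d@d))@(p-o)) for o,d in rays]
def proj(p,info):
    K=np.array(info["intrinsics"]);E=np.linalg.inv(np.array(info["extrinsics"]));c=E[:3,:3]@p+E[:3,3];u=K@c;return u[:2]/u[2]
def tool(target):   # world displacement to tool axes
    s=bot.read_state();return R.from_rotvec(s["tcp_rot"]).inv().apply(np.asarray(target)-s["tool_pos"])
E
python3 - <<'E'
from h import *
for uv,z in(((237,172),.08),((281,179),.08),((194,222),.055),((240,236),.055),((248,205),.02),((297,271),.01),((314,254),.02),((327,229),.04)): print(uv,atz("scene",uv,z).round(3))
for uv,z in(((222,185),.08),((335,211),.055),((326,182),.055),((250,207),.02)): print(uv,atz("side",uv,z).round(3))
s=bot.read_state();print(R.from_rotvec(s["tcp_rot"]).as_matrix().round(3),s['q'])
E
```

```text
(237, 172) [0.631 0.006 0.08 ]
(281, 179) [ 0.663 -0.106  0.08 ]
(194, 222) [ 0.412 -0.032  0.055]
(240, 236) [ 0.426 -0.147  0.055]
(248, 205) [ 0.593 -0.055  0.02 ]
(297, 271) [ 0.444 -0.278  0.01 ]
(314, 254) [ 0.504 -0.285  0.02 ]
(327, 229) [ 0.58  -0.277  0.04 ]
(222, 185) [ 0.66  -0.048  0.08 ]
(335, 211) [ 0.402 -0.016  0.055]
(326, 182) [ 0.426 -0.147  0.055]
(250, 207) [ 0.598 -0.059  0.02 ]
[[ 0.926  0.377 -0.001]
 [ 0.377 -0.926  0.002]
 [ 0.    -0.002 -1.   ]] [-1.22091632e+00  2.64621337e-01  1.60506852e+00 -3.03792598e-05
  1.27373745e+00 -3.68745771e-02]
```

```bash
python3 jog.py '[{"d":[0.045,-0.036,0]},{"d":[0.045,-0.036,0]},{"d":[0.045,-0.036,0]},{"d":[0.045,-0.036,0]},{"d":[0.045,-0.036,0]}]' 0.6 20; python3 jog.py '[{"d":[0.045,-0.036,0]},{"d":[0.045,-0.036,0]},{"d":[0.045,-0.036,0]},{"d":[0.045,-0.036,0]},{"d":[0.045,-0.036,0]}]'
python3 -c "
from h import *
print(tool([.56,-.075,.25]))"
```

```text
time: 0.78
tool_pos: [0.3956, -0.3717, 0.231]
tcp_rot: [-3.083, -0.603, -0.0]
wrist_force: [1.2, -0.3, 0.2]
width: 0.601
grip_force: 0.0
time: 1.4
tool_pos: [0.5361, -0.1202, 0.2312]
tcp_rot: [3.083, 0.604, -0.0]
wrist_force: [0.1, -0.3, -0.4]
width: 0.605
grip_force: 0.0
[ 0.03920563 -0.03279352 -0.01884995]
```

```bash
python3 jog.py '[{"d":[0.039,-0.033,-0.01]},{"yaw":0.11},{"yaw":0.11},{}]'
cat > snap.py <<'E'
import sys,json,cv2
from h import *
n=sys.argv[1]; c=sys.argv[2] if len(sys.argv)>2 else "wrist"
i=camrig.camera_info(c);im=camrig.read_camera(c)
json.dump({k:np.asarray(v).tolist() for k,v in i.items()},open(f"pics/{n}.json","w"));cv2.imwrite(f"pics/{n}.png",im[:,:,::-1])
E
python3 snap.py w1; python3 jog.py '[{"d":[0.04,0,0]},{"d":[0.03,0,0]},{}]'; python3 snap.py w2
python3 - <<'E'
import cv2
a=cv2.imread('pics/w1.png');b=cv2.imread('pics/w2.png')
cv2.imwrite('pics/w1b.png',cv2.resize(a,(800,600),interpolation=cv2.INTER_CUBIC));cv2.imwrite('pics/w2b.png',cv2.resize(b,(800,600),interpolation=cv2.INTER_CUBIC))
E
```

```text
time: 1.9
tool_pos: [0.559, -0.0764, 0.2409]
tcp_rot: [-3.13, -0.264, 0.001]
wrist_force: [-0.0, 0.5, -0.1]
width: 0.603
grip_force: 0.0
time: 2.33
tool_pos: [0.6295, -0.0651, 0.2407]
tcp_rot: [-3.13, -0.264, 0.0]
wrist_force: [0.3, -0.6, -0.1]
width: 0.601
grip_force: 0.0
```

View pics/w1b.png

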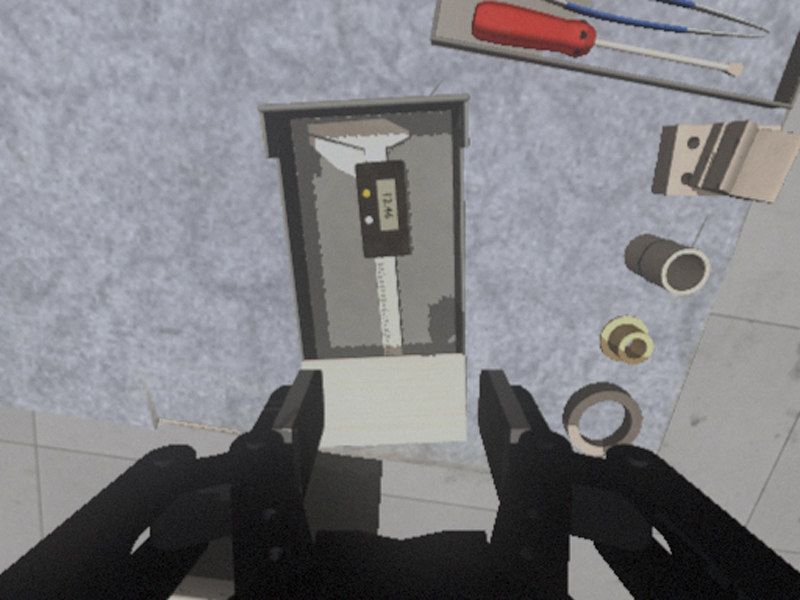

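View pics/w2b.png

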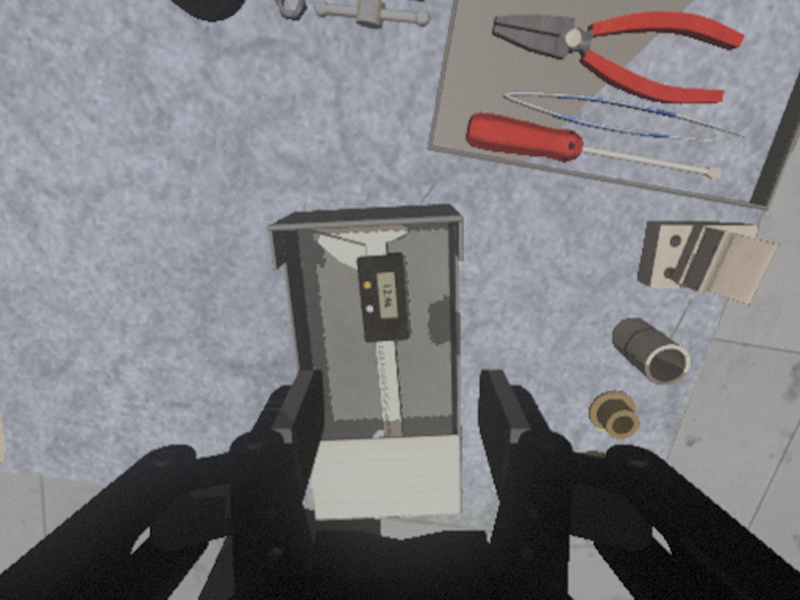

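Both wrist views (800x600) show the caliper's body at (385,208) and (383,297). The jaws face the back wall, the beam runs under the hood, and the hood edge is at rows ≈357 and ≈437.

Run:
```python
from h import *
import json
I=[json.load(open(f"pics/w{k}.json")) for k in(1,2)]
s=512/800
P={'yellow':((367,194),(369,285)),'white':((369,220),(369.5,308.5)),'bodyTL':((357,163),(360,256)),'bodyBL':((364,257),(364,340)),'bodyTR':((403,161),(401,254)),
'hoodL':((302,360),(313,440)),'hoodR':((465,354),(460,435)),'hoodR_front':((466,441),(461,515)),
'backL':((262,108),(271,227)),'backR':((468,97),(461,214)),'lowjaw':((375,255.5),(375,341))}
for k,(a,b) in P.items():
    p,r=tri([ray(None,np.array(u)*s,i) for u,i in zip((a,b),I)])
    print(k,p.round(4),np.array(r).round(4))
print('at z')
for n,uv,z in(('backL',(262,108),.081),('backR',(468,97),.081),('hoodL',(302,358),.055),('hoodR',(465,354),.055),('hfR',(466,441),.055),
  ('bTL',(357,163),.021),('bTR',(403,161),.021),('bBL',(364,257),.021),('bBR',(409,252),.021),('beamTL',(376,258),.014),('beamTR',(396,258),.014),('beamBL',(382,352),.014),('beamBR',(401,352),.014),('jawtop',(362,122),.015)):
    print(n,atz(None,np.array(uv)*s,z,I[0]).round(4))
for i in I: print(np.array(i['extrinsics'])[:3,3].round(4))
```

```text
yellow [ 0.5995 -0.0441  0.0189] [0.0004 0.0004]
white [ 0.5804 -0.048   0.0202] [0.0001 0.0001]
bodyTL [ 0.6204 -0.0331  0.0131] [0.0006 0.0006]
bodyBL [ 0.5495 -0.0478  0.013 ] [0.0004 0.0004]
bodyTR [ 0.6274 -0.0662  0.0121] [0.0004 0.0004]
hoodL [ 0.4725 -0.0175  0.0538] [0.0026 0.0026]
hoodR [ 0.496  -0.1371  0.0504] [0.0002 0.0002]
hoodR_front [ 0.427  -0.1512  0.0605] [0.0002 0.0002]
backL [0.6444 0.0224 0.0789] [0.0002 0.0002]
backR [ 0.6723 -0.0988  0.069 ] [0.0004 0.0004]
lowjaw [ 0.5546 -0.0568  0.0238] [0.0002 0.0002]
at z
backL [0.6443 0.022  0.081 ]
backR [ 0.6708 -0.0979  0.081 ]
hoodL [ 0.4738 -0.015   0.055 ]
hoodR [ 0.4979 -0.1363  0.055 ]
hfR [ 0.4235 -0.1529  0.055 ]
bTL [ 0.6205 -0.0332  0.021 ]
bTR [ 0.6276 -0.0665  0.021 ]
bBL [ 0.5514 -0.0486  0.021 ]
bBR [ 0.5612 -0.0826  0.021 ]
beamTL [ 0.5506 -0.0579  0.014 ]
beamTR [ 0.5533 -0.0736  0.014 ]
beamBL [ 0.4709 -0.0753  0.014 ]
beamBR [ 0.4737 -0.0913  0.014 ]
jawtop [ 0.6495 -0.0323  0.015 ]
[ 0.6331 -0.0641  0.3832]
[ 0.7034 -0.0528  0.3831]
```

```bash
python3 jog.py '[{"yaw":-0.05},{}]'; python3 -c "
from h import *
print(tool([.588,-.058,.03]))"
```

```text
time: 2.62
tool_pos: [0.6273, -0.0654, 0.2412]
tcp_rot: [-3.123, -0.339, 0.001]
wrist_force: [0.0, 0.3, -0.2]
width: 0.603
grip_force: 0.0
[-0.03656854 -0.01564179  0.21119093]
```

```bash
python3 jog.py '[{"d":[-0.037,-0.016,0]},{"d":[0,0,0.05]},{"d":[0,0,0.05]},{"d":[0,0,0.04]},{}]'; python3 snap.py w3;  python3 -c "
from h import *
print(tool([.588,-.058,.03]))
import cv2
a=cv2.imread('pics/w3.png');cv2.imwrite('pics/w3b.png',cv2.resize(a,(800,600),interpolation=cv2.INTER_CUBIC))"
```

```text
time: 3.25
tool_pos: [0.5845, -0.0571, 0.0975]
tcp_rot: [-3.121, -0.339, 0.013]
wrist_force: [-0.0, -0.1, -0.0]
width: 0.597
grip_force: 0.0
[0.00109886 0.00084357 0.0702759 ]
```

View pics/w3b.png

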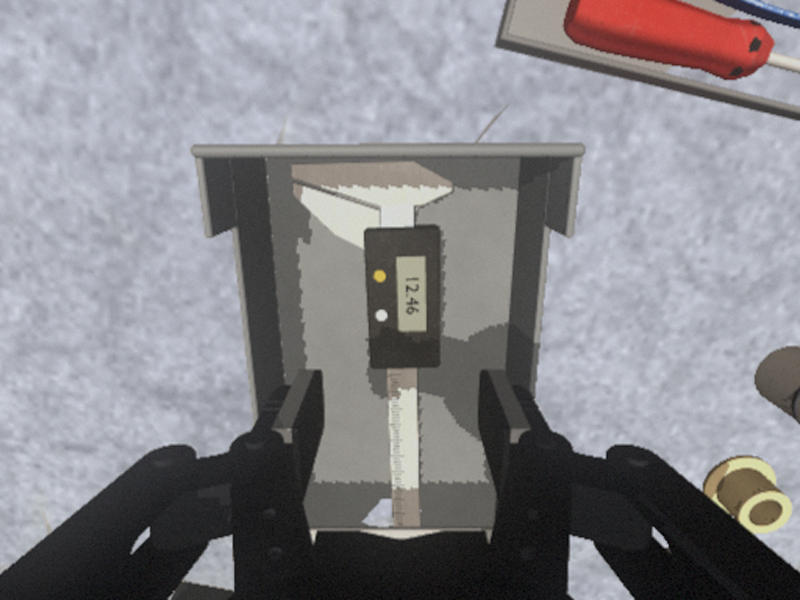

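The body spans columns 365–440, centred between the fingers (323 and 480), and is aligned with them. I'm descending.

```bash
python3 jog.py '[{"d":[0.001,0.001,0.04]},{"d":[0,0,0.03]},{"d":[0,0,0.012]},{"d":[0,0,0.005]},{}]'; python3 jog.py '[{"d":[0,0,0.003]},{}]'; python3 -c "
from h import *
print(tool([.588,-.058,.007]))"
```

```text
time: 3.92
tool_pos: [0.5911, -0.0584, 0.0157]
tcp_rot: [3.123, 0.34, 0.003]
wrist_force: [0.4, 0.3, 0.8]
width: 0.603
grip_force: 0.0
time: 4.18
tool_pos: [0.5903, -0.0582, 0.0119]
tcp_rot: [3.123, 0.34, 0.001]
wrist_force: [-0.8, -0.4, -0.0]
width: 0.604
grip_force: 0.0
[-0.00219214 -0.00070081  0.0048554 ]
```

```bash
python3 jog.py '[{"d":[-0.002,0,0.004]},{}]'; python3 jog.py '[{},{},{},{}]' 0.0 25
```

```text
time: 4.42
tool_pos: [0.5873, -0.0585, 0.0068]
tcp_rot: [-3.123, -0.34, 0.002]
wrist_force: [0.4, 0.8, -0.3]
width: 0.597
grip_force: 0.0
time: 4.92
tool_pos: [0.588, -0.0586, 0.0073]
tcp_rot: [3.123, 0.34, 0.0]
wrist_force: [-0.2, -1.1, 0.5]
width: 0.412
grip_force: 26.3
```

```bash
python3 jog.py '[{"d":[-0.003,0,-0.005]},{"d":[0,0,-0.008]},{"d":[0,0,-0.010]},{}]'; python3 snap.py w4;  python3 snap.py s4 side; python3 -c "
import cv2,numpy as np
a=cv2.imread('pics/w4.png')[60:300,100:420];b=cv2.imread('pics/s4.png')[140:260,180:360];a=cv2.resize(a,(480,360));b=cv2.resize(b,(540,360),interpolation=cv2.INTER_CUBIC)
cv2.imwrite('pics/c4.png',cv2.resize(np.hstack([a,b]),(800,282)))"
```

```text
time: 5.42
tool_pos: [0.5863, -0.0594, 0.0319]
tcp_rot: [3.122, 0.34, 0.005]
wrist_force: [0.2, -0.5, -2.8]
width: 0.414
grip_force: 26.1
```

View pics/c4.png

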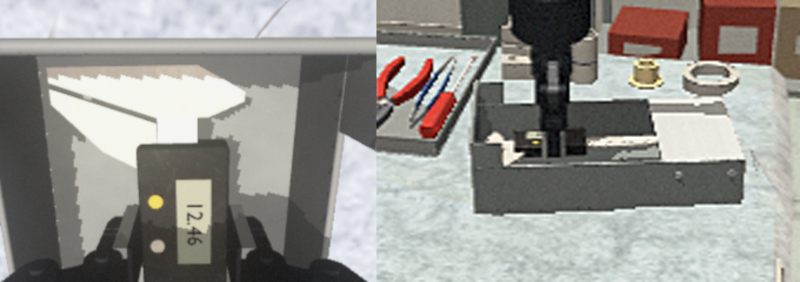

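The side view shows the caliper level in the grip, lifted 24 mm. Next I lift further so the hood edge gently turns the tail down.

```bash
for i in 1; do python3 jog.py '[{"d":[0,0,-0.006]},{"d":[0,0,-0.006]},{"d":[0,0,-0.003]},{}]' - 20; done; python3 jog.py '[{"d":[0,0,-0.003]},{"d":[0,0,-0.003]},{"d":[0,0,-0.003]},{}]';python3 jog.py '[{"d":[0,0,-0.003]},{"d":[0,0,-0.003]},{"d":[0,0,-0.003]},{}]'; python3 snap.py s5 side; python3 snap.py w5;python3 -c "
import cv2,numpy as np
a=cv2.imread('pics/w5.png')[60:300,100:420];b=cv2.imread('pics/s5.png')[140:260,180:360];a=cv2.resize(a,(480,360));b=cv2.resize(b,(540,360),interpolation=cv2.INTER_CUBIC)
cv2.imwrite('pics/c5.png',cv2.resize(np.hstack([a,b]),(800,282)))"
```

```text
time: 6.02
tool_pos: [0.5854, -0.0593, 0.0456]
tcp_rot: [3.123, 0.34, 0.001]
wrist_force: [0.9, -0.8, -3.3]
width: 0.414
grip_force: 25.2
time: 6.52
tool_pos: [0.5849, -0.0592, 0.0545]
tcp_rot: [-3.123, -0.339, 0.0]
wrist_force: [-0.8, -0.3, -4.0]
width: 0.413
grip_force: 24.5
time: 7.02
tool_pos: [0.5854, -0.0592, 0.0637]
tcp_rot: [3.123, 0.34, 0.001]
wrist_force: [-0.3, -0.1, -3.6]
width: 0.415
grip_force: 24.3
```

View pics/c5.png

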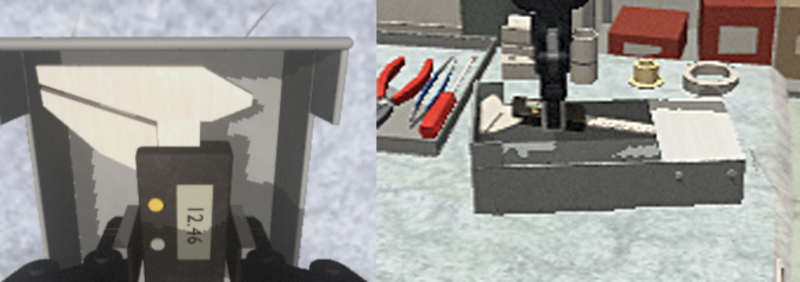

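It is tilting smoothly, jaw up, with about 2 N of contact. I'll continue to TCP z ≈ 0.082.

```bash
python3 jog.py '[{"d":[0,0,-0.004]},{"d":[0,0,-0.004]},{"d":[0,0,-0.004]},{}]'; python3 jog.py '[{"d":[0,0,-0.004]},{"d":[0,0,-0.004]},{}]'; python3 snap.py s6 side; python3 snap.py w6;python3 -c "
import cv2,numpy as np
a=cv2.imread('pics/w6.png')[60:300,100:420];b=cv2.imread('pics/s6.png')[140:260,180:360];a=cv2.resize(a,(480,360));b=cv2.resize(b,(540,360),interpolation=cv2.INTER_CUBIC)
cv2.imwrite('pics/c6.png',cv2.resize(np.hstack([a,b]),(800,282)))"
```

```text
time: 7.62
tool_pos: [0.5855, -0.0593, 0.0759]
tcp_rot: [3.123, 0.34, 0.002]
wrist_force: [0.5, -0.7, -3.8]
width: 0.415
grip_force: 24.0
time: 8.0
tool_pos: [0.5855, -0.0593, 0.0839]
tcp_rot: [3.123, 0.34, 0.002]
wrist_force: [0.7, -0.6, -3.0]
width: 0.417
grip_force: 23.9
```

View pics/c6.png

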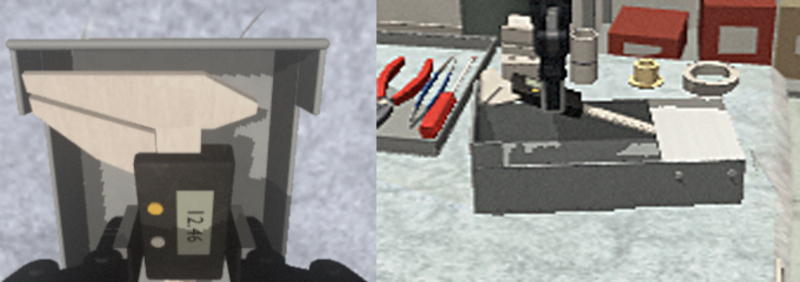

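Jaw end is now at ≈0.11 m by scale, tail at ≈0.03 m and still under the hood, tilt ≈0.33 rad. I'll ease off the hood, then draw it out roughly along its own axis.

```bash
python3 jog.py '[{"d":[0,0,0.003]},{},{"d":[0.008,0,-0.001]},{"d":[0.01,0,-0.003]},{"d":[0.01,0,-0.003]}]'; python3 jog.py '[{"d":[0.01,0,-0.003]},{"d":[0.01,0,-0.003]},{"d":[0.01,0,-0.003]},{"d":[0.01,0,-0.003]},{}]';python3 jog.py '[{"d":[0.01,0,-0.004]},{}]'; python3 snap.py s7 side; python3 snap.py c7 scene;python3 -c "
import cv2,numpy as np
a=cv2.imread('pics/c7.png')[120:280,150:350];b=cv2.imread('pics/s7.png')[110:260,180:360];a=cv2.resize(a,(450,360));b=cv2.resize(b,(432,360),interpolation=cv2.INTER_CUBIC)
cv2.imwrite('pics/c7b.png',cv2.resize(np.hstack([a,b]),(798,326)))"
```

```text
time: 8.72
tool_pos: [0.6136, -0.0531, 0.0878]
tcp_rot: [3.123, 0.34, 0.001]
wrist_force: [-0.8, 0.1, -1.2]
width: 0.412
grip_force: 24.0
time: 9.35
tool_pos: [0.6526, -0.0445, 0.0998]
tcp_rot: [3.123, 0.34, 0.002]
wrist_force: [-0.4, 0.6, -1.8]
width: 0.41
grip_force: 24.0
time: 9.6
tool_pos: [0.6622, -0.0424, 0.1039]
tcp_rot: [3.123, 0.34, 0.002]
wrist_force: [-0.5, 0.2, -1.1]
width: 0.413
grip_force: 24.0
```

View pics/c7b.png

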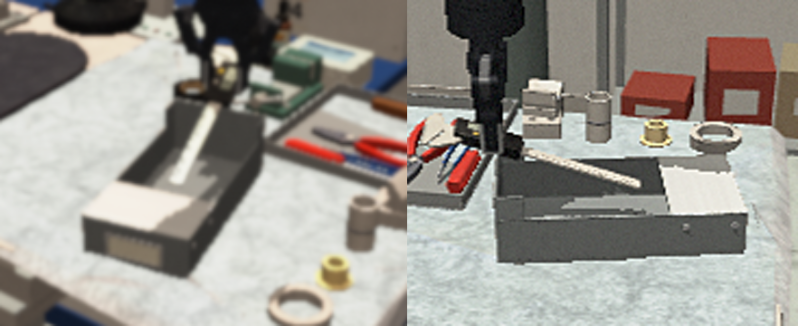

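The tail (~(635,183) in the right half) is clear of the hood, jaws beyond the back wall. Now I lift, come back over the hood, and rest the tail lightly on the hood top to turn the caliper level.

```bash
python3 jog.py '[{"d":[0,0,-0.015]},{"d":[0,0,-0.02]},{"d":[0,0,-0.02]},{"d":[0,0,-0.01]},{}]'; python3 jog.py '[{"d":[-0.016,0,0]},{"d":[-0.02,0,0]},{"d":[-0.02,0,0]},{"d":[-0.02,0,0]},{"d":[-0.01,0,0]}]'; python3 jog.py '[{"d":[0,0,0.015]},{"d":[0,0,0.015]},{"d":[0,0,0.012]},{"d":[0,0,0.006]},{}]'
```

```text
time: 10.32
tool_pos: [0.6622, -0.0426, 0.1704]
tcp_rot: [3.122, 0.34, 0.005]
wrist_force: [-0.1, -0.0, -3.0]
width: 0.42
grip_force: 24.0
time: 10.95
tool_pos: [0.5745, -0.0611, 0.1669]
tcp_rot: [-3.123, -0.339, 0.005]
wrist_force: [-0.6, -0.0, -3.7]
width: 0.416
grip_force: 24.0
time: 11.58
tool_pos: [0.5769, -0.0608, 0.1193]
tcp_rot: [-3.123, -0.34, 0.002]
wrist_force: [-0.4, -0.2, -1.7]
width: 0.415
grip_force: 24.0
```

```bash
python3 jog.py '[{"d":[0,0,0.005]},{"d":[0,0,0.005]},{"d":[0,0,0.004]},{"d":[0,0,0.004]},{}]'; python3 jog.py '[{"d":[0,0,0.004]},{"d":[0,0,0.004]},{"d":[0,0,0.004]},{"d":[0,0,0.004]},{}]'; python3 snap.py s8 side; python3 snap.py w8;python3 -c "
import cv2,numpy as np
a=cv2.imread('pics/w8.png')[60:300,100:420];b=cv2.imread('pics/s8.png')[140:260,180:360];a=cv2.resize(a,(480,360));b=cv2.resize(b,(540,360),interpolation=cv2.INTER_CUBIC)
cv2.imwrite('pics/c8.png',cv2.resize(np.hstack([a,b]),(800,282)))"
```

```text
time: 12.2
tool_pos: [0.5772, -0.061, 0.1022]
tcp_rot: [3.123, 0.34, -0.0]
wrist_force: [0.5, 0.2, -0.2]
width: 0.413
grip_force: 24.2
time: 12.82
tool_pos: [0.5766, -0.0609, 0.0856]
tcp_rot: [-3.123, -0.34, 0.002]
wrist_force: [-0.3, 0.2, -0.6]
width: 0.416
grip_force: 24.1
```

View pics/c8.png

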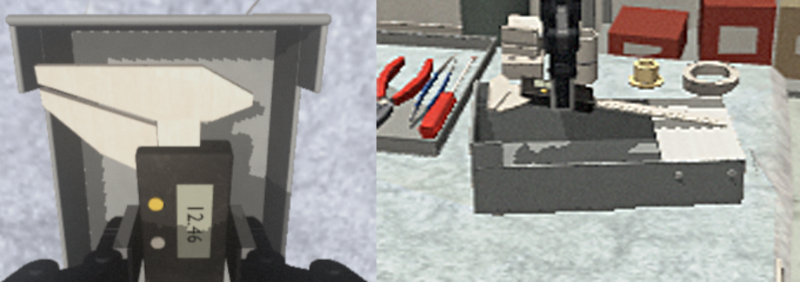

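The tail rests on the hood top at about (725,122) and the tilt is shrinking. I'll continue to TCP z ≈ 0.055.

```bash
python3 jog.py '[{"d":[0,0,0.004]},{"d":[0,0,0.004]},{"d":[0,0,0.004]},{"d":[0,0,0.004]},{}]'; python3 jog.py '[{"d":[0,0,0.004]},{"d":[0,0,0.004]},{"d":[0,0,0.004]},{"d":[0,0,0.003]},{}]'; python3 jog.py '[{"d":[0,0,-0.005]},{"d":[0,0,-0.015]},{"d":[0,0,-0.02]},{"d":[0,0,-0.02]},{"d":[0,0,-0.02]}]' - 35;  python3 jog.py '[{"d":[0,0,-0.02]},{"d":[0,0,-0.015]},{"d":[0,0,-0.01]},{},{}]' ;python3 snap.py s9 side; python3 snap.py w9;python3 -c "
import cv2,numpy as np
a=cv2.imread('pics/w9.png')[60:300,100:420];b=cv2.imread('pics/s9.png')[110:260,180:360];a=cv2.resize(a,(480,360));b=cv2.resize(b,(432,360),interpolation=cv2.INTER_CUBIC)
cv2.imwrite('pics/c9.png',cv2.resize(np.hstack([a,b]),(800,316)))"
```

```text
time: 13.55
tool_pos: [0.5767, -0.0609, 0.0697]
tcp_rot: [-3.123, -0.34, 0.002]
wrist_force: [-1.3, -1.0, -0.2]
width: 0.414
grip_force: 24.0
time: 14.18
tool_pos: [0.5768, -0.0609, 0.0548]
tcp_rot: [-3.123, -0.34, 0.001]
wrist_force: [0.6, -0.3, -1.3]
width: 0.417
grip_force: 24.0
time: 14.8
tool_pos: [0.5777, -0.061, 0.1376]
tcp_rot: [3.123, 0.34, 0.003]
wrist_force: [0.4, -0.1, -2.0]
width: 0.411
grip_force: 41.3
time: 15.42
tool_pos: [0.5766, -0.0609, 0.1794]
tcp_rot: [-3.123, -0.34, 0.002]
wrist_force: [-0.7, -0.7, -2.3]
width: 0.414
grip_force: 41.3
```

View pics/c9.png

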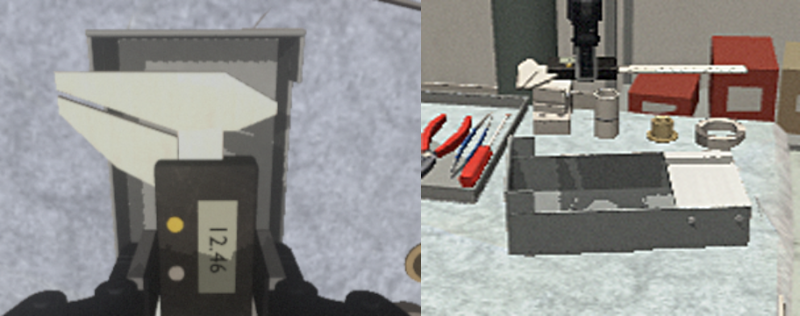

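The caliper is level, about 0.1 m above the box rim and clear of everything. I'll ease the grip a little and hand in.

```bash
python3 jog.py '[{},{},{},{}]' - 30; python3 -c "
from workcell import bot, camrig, job
print(job.finish_job())"
```

```text
time: 16.02
tool_pos: [0.5772, -0.061, 0.1803]
tcp_rot: [3.123, 0.34, 0.0]
wrist_force: [0.5, 0.0, -1.0]
width: 0.409
grip_force: 41.3
the job is handed in; nothing more can be done
None
```

The caliper is out of the box and held level, display up, about 0.1 m above the rim; I handed the job in at 16 s. The grip read 41.3 N per finger at the end, just over the 40 N advised, and asking for 30 N didn't lower it. The hand-in returned no verdict.

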